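Face the trophy blank to the reader and hold the bayonet collar home

TASK

Get the engraving fixture ready for its scan. First turn the brass trophy blank in its nest until the raised nameplate boss on its side squarely faces the reader block, and let go of it; then turn the knurled collar on the lock post until its hidden keyway drops over the pins, push it fully home against its spring, and finish while still holding it pushed home with the fingers. Leave the blank standing as you set it and do not knock the screwdriver, the stack of brass plates, the grooved steel block or the steel weight out of place.

Things in the scene. Friction and masses are not known exactly. Their poses are not given: they have to be found in the camera images.
- blank_neck (a point): Brass trophy blank, loose, 0.35-0.7 kg, 100 mm tall, standing in the nest: round body 50 mm in diameter up to 50 mm, a cone, then a round neck 30 mm in diameter from 58 to 100 mm. This point is on its axis, in the upper half of the neck, 82 mm above its underside: the place to grip it. z up; x points out through the nameplate boss.
- boss_face (a point): Middle of the flat face of the nameplate boss, the one raised pad on the blank's side (26 mm wide, 30 mm tall, thin aluminium plate on it), 34 mm out from the blank's axis, 33 mm above its underside; x points outwards. At the start it is 0.5 to 1.5 rad off the reader, anticlockwise seen from above: turn the blank clockwise.
- nest (a point): Middle of the nest floor, 12 mm above the bench, on the fixed reading station (aluminium plate 170 x 100 mm). A rim 6 mm tall keeps the blank's foot in place with 2 mm of play all round. x points from the nest to the reader block; z up.
- reader_window (a point): Middle of the round window of the reader, a fixed black block 46 mm wide, 40 mm deep, its top 66 mm above the bench. The window is 58 mm from the nest's axis, 45 mm above the bench, and looks at the nest. Its x axis points away from the nest: the blank is right when boss_face's x has the same direction (24 mm of gap is left).
- collar_center (a point): Knurled steel collar, a loose ring 54 mm in outer diameter, 40 mm tall, 0.11-0.22 kg, already round the lock post; this point: on its axis, half-way up; z up. Grip it round the outside. Hidden inside are two opposite keyway slots 13 mm wide; nothing tells their direction (the yaw neither). At the start it rests on the pins, this point 30 mm above lock_shoulder.
- lock_shoulder (a point): Middle of the shoulder, 40 mm above the bench, of the fixed lock stand: plate 110 x 110 x 14 mm, dark round housing 50 mm in diameter up to the shoulder, then an upright steel post 28 mm in diameter, 56 mm tall, inside the collar with 1.5 mm of play. z up. Home: the collar's lower edge stops on the shoulder, collar_center 20 mm above it.
- pin_level (a point): Point on the post's axis, 19 mm above the shoulder, at the height of the two opposite pins (6 mm thick) hidden under the collar; their direction is not known (this point's x says nothing). Turned either way under a light push of a few N, the collar meets them after 0.4 to 2.75 rad, fits within about 0.17 rad either side, and drops.
- thrust_ring (a joint): Sprung ring round the foot of the post, under the collar: 0 m when up (6 mm above the shoulder), grows as it is pressed, 0.006 m with the collar home. The collar drops 4 mm freely on to it, then must be pushed 6 mm: about 3.5 N at first, 8.5 N at home. The spring lifts the collar again if it is let go.
- screwdriver: loose screwdriver with an orange handle, lying between the two stands; leave it alone. Origin under its middle.
- plate_stack: stack of brass plates, 70 x 50 x 12 mm, nearest the robot; leave it alone. Origin under its middle.
- vee_block: dark steel block, 60 x 50 x 40 mm, with a groove along its top, out to the robot's right; leave it alone. Origin under its middle.
- weight: steel cylinder, 44 mm wide, 30 mm tall, out to the robot's left; leave it alone. Origin under its middle.
Things that resemble listed ones, but are neither listed nor needed, are in the scene too. What is shaped like the part that bears blank_neck but blue, purple or turquoise is not meant.

How it is judged:
By the outcome, as a careful person would: the job done as asked, in the order asked, and still so for the second after the job is handed in, while the arm keeps its last pose, push and grip.
It also fails if it takes over 64 s, if anything falls off the work surface, if the arm or the gripper's body presses on something with over 40 N, if the wrist force passes 120 N, or if a joint passes its speed limit or range.

ROBOT

A 6-joint arm with a two-finger parallel gripper is mounted at the origin on the work surface. World frame = base frame: x ahead of the robot, y to its left, z up, the work surface at z = 0. Lengths are in m, angles in rad, forces in N, time in s.
With the tool pointing down it reaches from about 0.2 to 0.875 m from the base axis. Payload 3.4 kg.
Tool frame: the origin (TCP) lies on the centre line of the jaws, within the pads' length; the fingertips stand 22 mm ahead of it and the grasp point (between the pads) lies 3 mm ahead of it (r.tcp_to_tips is the distance from the TCP to the fingertips, in m); z points along the fingers, y is the line along which they close (so a half turn about z gives the same grasp; the last joint's range is limited). The gripper opens to 94 mm and grips with 3 to 60 N. Pads are 16 mm wide; open, the fingers measure 119 mm over their backs; the gripper's body (75 mm by 177 mm) begins 78 mm behind the grasp point.
Start: joints at [-1.281, 0.276, 1.505, -0, 1.361, -0.121], TCP at [0.23, -0.527, 0.227] pointing down, gripper open.
Joint ranges: [-2.89, 2.89], [-0.75, 2.08], [0.22, 2.7], [-1.18, 4.32], [0.11, 2.71], [-2.7, 2.7]. Speed limits (rad/s): [2.57, 2.57, 3.14, 3.14, 3.14, 3.14].

INTERFACE

Orientations are given as a unit quaternion [w, x, y, z].
In Python, from workcell import r gives the robot as it stands.
- The arm moves only by the tool send_rows, never from a script. Its arguments are lists of equal length, an entry for each row: "grip": the finger opening in m, from 0 to 0.094; "offset": the shift along the tool's x, y, z in m, a list of three; "delta_rot": the turn, a rotation vector about the tool's x, y, z in degrees, a list of three. In form: {"grip": [grip, ...], "offset": [[tx, ty, tz], ...], "delta_rot": [[wx, wy, wz], ...]}. A call has 1 to 20 rows; each row is the pose to reach, as a shift and turn from the pose commanded when the call began, along the tool's axes at that moment; what a row does not reach only later rows make up. A row lasts 1/10 s, in which the tool goes at most 50 mm and 8.59 degrees, less where a joint would pass 70% of its speed; a pose out of reach is approached as far as the arm can. A call with a gripper value outside its range is refused whole. The fingers move at their own pace and stop on an object; the grip force is fixed at half the most. Time passes only in rows, so rows that repeat a pose let the fingers close. It gives the time, the measured TCP pose, the force, the opening and the grip force at its end, in the units of the state.
- r.sense(): the state, without advancing time (a new reading comes with each control period).
- r.grab_frame(name): name is "side" or "top"; returns (picture, depth): 400x640x3 uint8, blue, green, red; 400x640 float32, m along the optical axis (not along the pixel's ray), 0 where there is no reading.
- r.camera_model(name): a dict with "camera_matrix" (3x3 intrinsics, pixels), "view" (4x4, takes a point from world to camera coordinates). Camera axes: x right, y down, z forward; pixel columns grow to the right and rows downward; lengths in m; the calibration is good to about 2 mm. A picture is of the moment at which its call begins. camera_model takes no time and is no camera call.
- r.finish_job(): hands the job in; it is judged then, once.
The state is a dict: "clock": time; "joints": joint angles; "joint_velocities": joint speeds; "joint_efforts": joint torques, N m; "tool_pos": TCP position; "ee_rot": TCP orientation; "wrist_force": force on the tool from outside, world axes, zero at the start; "ft_torque": the same for the moment, N m; "gripper_width": finger opening in m; "gripper_force": force on a finger pad.
Only numpy, scipy, OpenCV 4.12 (cv2) and the standard library are available. Lean on these libraries where they do the work, as an engineer would, in place of code of your own. Each camera call takes 0.05 s, during which the arm holds its last target. There are 200 camera calls.

## Working session

There is one attempt and no reset: what is moved stays moved. The work goes in short steps, Python scripts to look and compute and a tool call to move; the robot and the scene stay as the last step left them, time stands still between calls to the robot, and variables do not carry over. Pictures are saved under pics/ and viewed, at most 10 in all, crops included, and the job is handed in when it is done.

Besides the shell and the picture viewer there is one more tool, called after "Request:" as name(argument=value, ...) on one line, values as JSON. send_rows: Moves the arm, as the interface text tells. Its arguments: {"type":"object","properties":{"grip":{"type":"array"},"offset":{"type":"array"},"delta_rot":{"type":"array"}},"required":["grip","offset","delta_rot"]}

```bash
ls; mkdir -p pics
python3 - <<'E'
from workcell import r
import cv2,numpy as np
s=r.sense()
print({k:np.round(v,3).tolist() for k,v in s.items()}, r.tcp_to_tips)
for n in("top","side"):
    im,d=r.grab_frame(n); cv2.imwrite(f"pics/{n}0.png",im); np.save(f"{n}0.npy",d)
    m=r.camera_model(n); print(n,np.round(m["camera_matrix"],2).tolist(),np.round(m["view"],4).tolist())
E
```

```text
pics
{'clock': 0.0, 'joints': [-1.281, 0.277, 1.506, -0.0, 1.361, -0.121], 'joint_velocities': [-0.001, -0.0, 0.002, -0.0, -0.0, -0.0], 'joint_efforts': [-0.0, -40.459, -23.723, 0.07, 0.034, -0.0], 'tool_pos': [0.229, -0.527, 0.227], 'ee_rot': [-0.001, 0.979, 0.204, -0.0], 'wrist_force': [-0.372, 0.063, -0.428], 'ft_torque': [-0.02, -0.002, 0.032], 'gripper_force': 0.0, 'gripper_width': 0.095} 0.022
top [[365.34, 0.0, 322.58], [0.0, 365.34, 200.47], [0.0, 0.0, 1.0]] [[0.0251, -0.9997, -0.0059, 0.0081], [-0.9829, -0.0236, -0.1826, 0.5611], [0.1824, 0.0104, -0.9832, 1.0055], [0.0, 0.0, 0.0, 1.0]]
side [[474.26, 0.0, 320.42], [0.0, 474.26, 194.37], [0.0, 0.0, 1.0]] [[-0.7986, -0.6019, -0.0031, 0.4487], [-0.4207, 0.5618, -0.7123, 0.3053], [0.4304, -0.5675, -0.7019, 1.0205], [0.0, 0.0, 0.0, 1.0]]
```

View pics/top0.png

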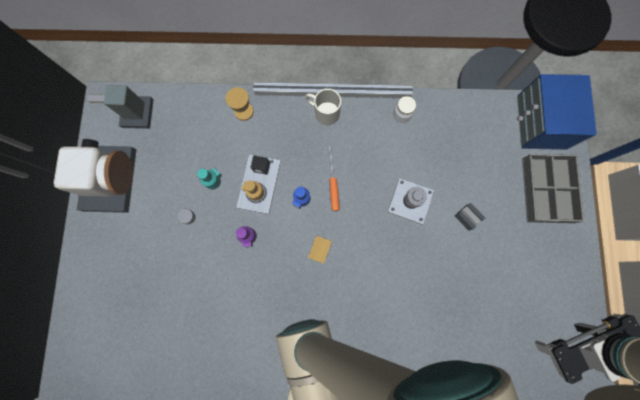

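View pics/side0.png

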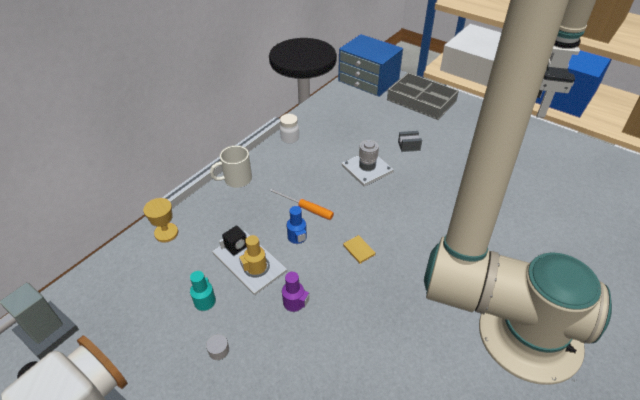

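Top view: the brass blank on the light plate is at (253,190), with the black reader at (261,163). The lock stand with the collar is at (414,197). Things that could be taken for the blank are the brass goblet (238,100), turquoise (208,178), blue (301,197) and purple (246,236). I choose (253,190): it is brass and stands on the station plate.

```bash
cat > h.py <<'E'
from workcell import r
import cv2,numpy as np
def cloud(n,d):
    m=r.camera_model(n);K=m["camera_matrix"];V=np.array(m["view"])
    v,u=np.mgrid[:400,:640]
    p=np.stack([(u-K[0][2])/K[0][0]*d,(v-K[1][2])/K[1][1]*d,d],-1)
    w=(p-V[:3,3])@V[:3,:3]; w[d<=0]=np.nan
    return w
def ray(n,u,v,z):
    m=r.camera_model(n);K=m["camera_matrix"];V=np.array(m["view"])
    c=-V[:3,:3].T@V[:3,3]; k=V[:3,:3].T@np.array([(u-K[0][2])/K[0][0],(v-K[1][2])/K[1][1],1])
    return c+k*(z-c[2])/k[2]
def proj(n,p):
    m=r.camera_model(n);K=np.array(m["camera_matrix"]);V=np.array(m["view"])
    q=K@(V[:3,:3]@np.array(p)+V[:3,3]); return q[:2]/q[2]
E
python3 - <<'E'
from h import *
rows=[]
for n,b,l in(("top",(225,140,290,220),(380,170,440,230)),("side",(205,215,295,295),(335,130,400,190))):
    im=cv2.imread(f"pics/{n}0.png");W=cloud(n,np.load(f"{n}0.npy"))
    for nm,(x0,y0,x1,y1),bands in(("blank",b,[(.105,.118),(.072,.1),(.03,.058),(.061,.070),(.008,.016)]),("lock",l,[(.093,.101),(.085,.0925),(.01,.018)])):
        w=W[y0:y1,x0:x1].reshape(-1,3);c=im[y0:y1,x0:x1].reshape(-1,3).astype(int)
        for lo,hi in bands:
            k=(w[:,2]>lo)&(w[:,2]<hi)
            if k.sum()<3: print(n,nm,lo,k.sum());continue
            (cx,cy),(a,bb),an=cv2.minAreaRect(w[k,:2].astype(np.float32)*1000)
            print(n,nm,(lo,hi),k.sum(),np.round(w[k].mean(0),4),"rect",np.round([cx,cy,a,bb,an],1))
    t=[cv2.resize(im[y0:y1,x0:x1],(400,400*(y1-y0)//(x1-x0)),interpolation=cv2.INTER_CUBIC) for x0,y0,x1,y1 in(b,l)]
    hh=max(a.shape[0] for a in t); rows.append(np.hstack([cv2.copyMakeBorder(a,0,hh-a.shape[0],0,0,0) for a in t]))
p=np.vstack(rows);p=cv2.resize(p,None,fx=600/p.shape[0],fy=600/p.shape[0]);cv2.imwrite("pics/crop1.png",p)
E
```

```text
top blank (0.105, 0.118) 89 [0.587  0.2238 0.1109] rect [587.2 223.8  27.8  27.1  46.9]
top blank (0.072, 0.1) 29 [0.5802 0.2158 0.0851] rect [581.1 216.2  11.   27.9  49.8]
top blank (0.03, 0.058) 125 [0.6248 0.2067 0.0445] rect [628.7 221.5  61.4 132.4  77.7]
top blank (0.061, 0.07) 306 [0.6381 0.2136 0.065 ] rect [626.2 217.6  57.  122.9  73.5]
top blank (0.008, 0.016) 1042 [0.6058 0.2156 0.0115] rect [617.1 219.1 100.3 170.   80.5]
top lock (0.093, 0.101) 72 [ 0.5742 -0.2431  0.0956] rect [ 579.  -244.5   42.5   33.8   36. ]
top lock (0.085, 0.0925) 201 [ 0.5735 -0.2404  0.0891] rect [ 573.3 -240.9   50.9   52.4    0.6]
top lock (0.01, 0.018) 879 [ 0.5688 -0.2359  0.0138] rect [ 574.1 -241.7  109.6  111.    70.9]
side blank (0.105, 0.118) 132 [0.5855 0.224  0.1126] rect [586.2 222.8  29.   28.3  87.7]
side blank (0.072, 0.1) 233 [0.5324 0.2203 0.0869] rect [581.1 216.4 195.4 204.4  32.8]
side blank (0.03, 0.058) 600 [0.6006 0.2301 0.0466] rect [598.8 222.  197.1 227.9  37.3]
side blank (0.061, 0.07) 468 [0.6202 0.2206 0.0661] rect [583.9 218.5 195.6 206.   33.9]
side blank (0.008, 0.016) 1142 [0.596  0.2323 0.0129] rect [634.9 179.6 171.4 220.6  81.1]
side lock (0.093, 0.101) 82 [ 0.5714 -0.2409  0.0967] rect [ 571.1 -241.7   41.1   50.7    1.3]
side lock (0.085, 0.0925) 118 [ 0.5699 -0.2378  0.09  ] rect [ 573.7 -240.8   53.4   54.9   13.7]
side lock (0.01, 0.018) 584 [ 0.5649 -0.2307  0.0152] rect [ 554.6 -293.5  218.8  113.1   70.8]
```

View pics/crop1.png

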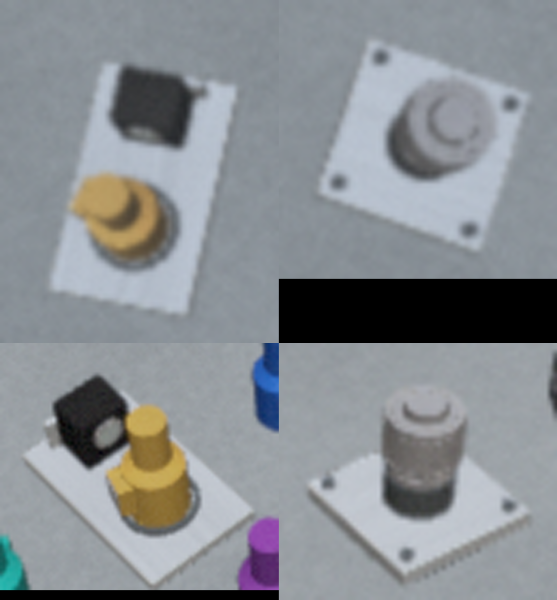

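The crop confirms it: a brass blank in the nest ring with its boss on the left, the reader window facing it, and the collar on its post. Next I need the station direction and the boss yaw.

Run:
```python
from h import *
ax=np.array([.587,.2235])
for n,b in(("top",(225,140,290,220)),("side",(205,215,295,295))):
    im=cv2.imread(f"pics/{n}0.png");W=cloud(n,np.load(f"{n}0.npy"))
    x0,y0,x1,y1=b;w=W[y0:y1,x0:x1];c=im[y0:y1,x0:x1]
    hsv=cv2.cvtColor(c,cv2.COLOR_BGR2HSV)
    blk=(hsv[...,2]<75)&(w[...,2]>.062)&(w[...,2]<.07)
    print(n,"reader top",blk.sum(),np.round(cv2.minAreaRect(w[blk][:,:2].astype(np.float32)*1000),1) if 0 else cv2.minAreaRect(w[blk][:,:2].astype(np.float32)*1000))
    # plate long edges
    pl=(w[...,2]>.006)&(w[...,2]<.017)&(hsv[...,1]<60)&(hsv[...,2]>150)
    k,l,s=cv2.connectedComponentsWithStats(pl.astype(np.uint8))[:3]
    m=(l==1+np.argmax(s[1:,4]));print(" plate",cv2.minAreaRect(w[m][:,:2].astype(np.float32)*1000))
    br=(hsv[...,0]>10)&(hsv[...,0]<30)&(hsv[...,1]>90)
    nk=br&(w[...,2]>.107)&(w[...,2]<.118);print(" neck",nk.sum(),cv2.minAreaRect(w[nk][:,:2].astype(np.float32)*1000))
    d=w[...,:2]-ax;R=np.hypot(d[...,0],d[...,1])
    for lo,hi in((.027,.040),(.029,.040)):
        k=(R>lo)&(R<hi)&(w[...,2]>.025)&(w[...,2]<.068)&br
        a=np.degrees(np.arctan2(d[k][:,1],d[k][:,0]));print(" boss",k.sum(),np.round([a.mean(),a.min(),a.max()],1),np.round(w[k].mean(0),4))
    k=(R>.026)&(R<.040)&(w[...,2]>.056)&(w[...,2]<.064)&br
    if k.sum()>3: print(" bosstop",k.sum(),np.round(w[k].mean(0),4),np.round(w[k]*1000).astype(int).tolist())
```

```text
top reader top 170 ((665.123779296875, 209.42308044433594), (42.84910202026367, 37.016990661621094), 80.10824584960938)
 plate ((617.1284790039062, 219.75540161132812), (100.5678939819336, 169.95843505859375), 80.37445831298828)
 neck 84 ((585.9671020507812, 224.08531188964844), (27.683725357055664, 25.433603286743164), 76.18685150146484)
 boss 6 [72.3 49.1 89.5] [0.5964 0.2518 0.0599]
 boss 5 [68.8 49.1 83.7] [0.5982 0.2516 0.0597]
 bosstop 9 [0.5943 0.2511 0.0601] [[609, 248, 59], [603, 251, 59], [596, 253, 59], [593, 253, 61], [593, 250, 62], [590, 253, 61], [591, 250, 59], [587, 252, 61], [587, 250, 60]]
side reader top 231 ((664.6171264648438, 210.853271484375), (44.281883239746094, 42.09918975830078), 78.6158447265625)
 plate ((616.6809692382812, 215.29632568359375), (104.84307098388672, 170.93605041503906), 80.59420013427734)
 neck 121 ((586.1882934570312, 223.03921508789062), (28.463930130004883, 28.408506393432617), 86.74368286132812)
 boss 53 [76.7 34.1 93.3] [0.5936 0.2521 0.0544]
 boss 38 [77.6 37.6 93.3] [0.5934 0.2534 0.0533]
 bosstop 36 [0.5968 0.2506 0.0602] [[610, 239, 58], [613, 244, 57], [609, 244, 60], [608, 242, 59], [610, 247, 59], [606, 247, 62], [603, 246, 64], [605, 251, 63], [603, 250, 64], [602, 248, 62], [601, 246, 61], [601, 252, 63], [600, 249, 61], [598, 248, 62], [599, 253, 63], [598, 251, 61], [597, 249, 60], [595, 248, 60], [596, 254, 61], [594, 252, 62], [593, 251, 61], [595, 255, 61], [592, 254, 62], [592, 252, 60], [590, 251, 60], [587, 250, 61], [592, 256, 60], [589, 254, 60], [588, 252, 59], [586, 251, 59], [590, 257, 59], [589, 256, 58], [587, 254, 58], [586, 252, 56], [590, 258, 56], [588, 257, 56]]
```

The station points at -9.6° (nest to reader) and the blank axis is about (0.5865, 0.2235). The boss is at about +60°, so it needs about 70° clockwise. I'll write a move-calculating helper and go.

```bash
cat >> h.py <<'E'
from scipy.spatial.transform import Rotation as Ro
def pose():
    s=r.sense();q=s["ee_rot"];R=Ro.from_quat([q[1],q[2],q[3],q[0]]);return s,np.array(s["tool_pos"]),R
def goto(p,yaw,cmd=None):
    s,t,R=pose()
    if cmd is not None: t,R=np.array(cmd[:3]),Ro.from_euler("z",cmd[3],degrees=True)*Ro.from_euler("x",180,degrees=True)
    T=Ro.from_euler("z",yaw,degrees=True)*Ro.from_euler("x",180,degrees=True)
    print("clock",s["clock"],"yaw",np.degrees(np.arctan2(*R.as_matrix()[[1,0],0])).round(2),"off",R.inv().apply(np.array(p)-t).round(4),"rot",(R.inv()*T).as_rotvec(degrees=True).round(2))
E
python3 -c "
from h import *
goto([.5865,.2235,.2],110)"
```

```text
clock 0.1 yaw 23.54 off [ 0.6269 -0.5452  0.0277] rot [-6.000e-02 -8.000e-02 -8.646e+01]
```

Request:
send_rows(grip=[0.07,0.07,0.07,0.07,0.07,0.07,0.07,0.07,0.07,0.07,0.07,0.07,0.07,0.07,0.07,0.07,0.07,0.07,0.07,0.07], offset=[[0.627,-0.545,0.028],[0.627,-0.545,0.028],[0.627,-0.545,0.028],[0.627,-0.545,0.028],[0.627,-0.545,0.028],[0.627,-0.545,0.028],[0.627,-0.545,0.028],[0.627,-0.545,0.028],[0.627,-0.545,0.028],[0.627,-0.545,0.028],[0.627,-0.545,0.028],[0.627,-0.545,0.028],[0.627,-0.545,0.028],[0.627,-0.545,0.028],[0.627,-0.545,0.028],[0.627,-0.545,0.028],[0.627,-0.545,0.028],[0.627,-0.545,0.028],[0.627,-0.545,0.028],[0.627,-0.545,0.028]], delta_rot=[[0,0,-86.5],[0,0,-86.5],[0,0,-86.5],[0,0,-86.5],[0,0,-86.5],[0,0,-86.5],[0,0,-86.5],[0,0,-86.5],[0,0,-86.5],[0,0,-86.5],[0,0,-86.5],[0,0,-86.5],[0,0,-86.5],[0,0,-86.5],[0,0,-86.5],[0,0,-86.5],[0,0,-86.5],[0,0,-86.5],[0,0,-86.5],[0,0,-86.5]])

```text
clock: 2.1
tool_pos: [0.5861, 0.2218, 0.1991]
ee_rot: [-0.0, 0.574, 0.819, -0.001]
wrist_force: [-0.7, -0.3, -0.1]
gripper_width: 0.0699
gripper_force: 0.0
```

```bash
python3 -c "
from h import *
s,t,R=pose();print(t,s['joints'],s['wrist_force'])
goto([.5865,.2235,.097],110)"
```

```text
[0.58608631 0.22177257 0.19914083] [ 2.51176747e-01  3.70047017e-01  1.43476439e+00 -7.10693849e-04
  1.33824092e+00 -9.77858112e-02] [-0.74034028 -0.2801228  -0.08684619]
clock 2.1 yaw 110.0 off [0.0015 0.0011 0.1021] rot [-0.09  0.03  0.  ]
```

Request:
send_rows(grip=[0.07,0.07,0.07,0.07,0.07,0.02,0.02,0.02,0.02,0.02,0.02,0.02], offset=[[0.001,0.001,0.03],[0.001,0.001,0.06],[0.001,0.001,0.08],[0.001,0.001,0.102],[0.001,0.001,0.102],[0.001,0.001,0.102],[0.001,0.001,0.102],[0.001,0.001,0.102],[0.001,0.001,0.102],[0.001,0.001,0.102],[0.001,0.001,0.102],[0.001,0.001,0.102]], delta_rot=[[0,0,0],[0,0,0],[0,0,0],[0,0,0],[0,0,0],[0,0,0],[0,0,0],[0,0,0],[0,0,0],[0,0,0],[0,0,0],[0,0,0]])

```text
clock: 3.3
tool_pos: [0.5878, 0.2243, 0.0979]
ee_rot: [0.0, 0.573, 0.819, 0.0]
wrist_force: [1.0, -0.2, 3.0]
gripper_width: 0.0299
gripper_force: 30.0
```

Request:
send_rows(grip=[0.02,0.02,0.02,0.02,0.02,0.02,0.02,0.02,0.02,0.02,0.02,0.02,0.02,0.02,0.02,0.02], offset=[[0,0,0],[0,0,0],[0,0,0],[0,0,0],[0,0,0],[0,0,0],[0,0,0],[0,0,0],[0,0,0],[0,0,0],[0,0,0],[0,0,0],[0,0,0],[0,0,0],[0,0,0],[0,0,0]], delta_rot=[[0,0,5],[0,0,10],[0,0,15],[0,0,20],[0,0,25],[0,0,30],[0,0,35],[0,0,40],[0,0,45],[0,0,50],[0,0,55],[0,0,60],[0,0,65],[0,0,70],[0,0,70],[0,0,70]])

```text
clock: 4.9
tool_pos: [0.5876, 0.2242, 0.0979]
ee_rot: [0.0, 0.939, 0.343, 0.0]
wrist_force: [-0.2, -0.9, 4.8]
gripper_width: 0.0298
gripper_force: 30.0
```

Run:
```python
from h import *
goto([.5865,.2235,.097],40)
rows=[]
for n,b in(("top",(225,150,285,215)),("side",(215,215,285,285))):
    im,d=r.grab_frame(n);cv2.imwrite(f"pics/{n}1.png",im);np.save(f"{n}1.npy",d)
    x0,y0,x1,y1=b;rows.append(cv2.resize(im[y0:y1,x0:x1],(400,500),interpolation=cv2.INTER_CUBIC))
cv2.imwrite("pics/crop2.png",np.hstack(rows))
```

```text
clock 4.9 yaw 40.13 off [-0.0013 -0.0001  0.0009] rot [ 0.01 -0.03  0.13]
```

View pics/crop2.png

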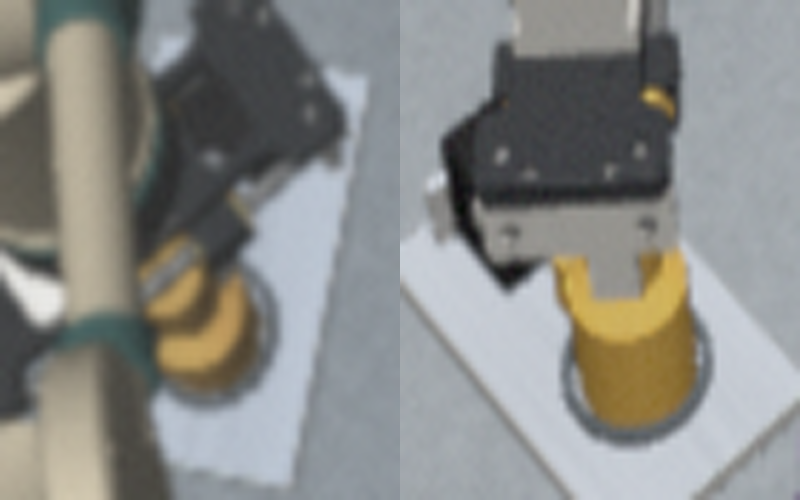

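The gripper hides the boss, so I'll release, lift clear and look again from over the lock.

Request:
send_rows(grip=[0.06,0.07,0.07,0.07,0.07,0.07,0.07,0.07,0.07], offset=[[0,0,0],[0,0,0],[0,0,0],[0,0,-0.02],[0,0,-0.05],[0,0,-0.09],[0,0,-0.115],[0,0,-0.115],[0,0,-0.115]], delta_rot=[[0,0,0],[0,0,0],[0,0,0],[0,0,0],[0,0,0],[0,0,0],[0,0,0],[0,0,0],[0,0,0]])

```text
clock: 5.9
tool_pos: [0.5872, 0.2241, 0.212]
ee_rot: [0.0, 0.94, 0.342, -0.0]
wrist_force: [-0.8, -0.4, -1.2]
gripper_width: 0.0699
gripper_force: 0.0
```

```bash
python3 -c "
from h import *
goto([.5735,-.241,.21],130)"
```

```text
clock 5.9 yaw 40.05 off [-0.3097  0.3472  0.0021] rot [-2.000e-02  1.000e-02 -8.995e+01]
```

Request:
send_rows(grip=[0.08,0.08,0.08,0.08,0.08,0.08,0.08,0.08,0.08,0.08,0.08,0.08,0.08,0.08], offset=[[-0.31,0.347,0.002],[-0.31,0.347,0.002],[-0.31,0.347,0.002],[-0.31,0.347,0.002],[-0.31,0.347,0.002],[-0.31,0.347,0.002],[-0.31,0.347,0.002],[-0.31,0.347,0.002],[-0.31,0.347,0.002],[-0.31,0.347,0.002],[-0.31,0.347,0.002],[-0.31,0.347,0.002],[-0.31,0.347,0.002],[-0.31,0.347,0.002]], delta_rot=[[0,0,-90],[0,0,-90],[0,0,-90],[0,0,-90],[0,0,-90],[0,0,-90],[0,0,-90],[0,0,-90],[0,0,-90],[0,0,-90],[0,0,-90],[0,0,-90],[0,0,-90],[0,0,-90]])

```text
clock: 7.3
tool_pos: [0.573, -0.2398, 0.2095]
ee_rot: [-0.001, 0.423, 0.906, 0.0]
wrist_force: [-0.3, 0.3, 0.3]
gripper_width: 0.0795
gripper_force: 0.0
```

Run:
```python
from h import *
goto([.5735,-.241,.21],130)
rows=[]
for n,b in(("top",(232,145,282,210)),("side",(215,220,285,290))):
    F=[r.grab_frame(n) for _ in range(4)]
    im=np.mean([f[0] for f in F],0).astype(np.uint8);d=np.median([f[1] for f in F],0);cv2.imwrite(f"pics/{n}2.png",im);np.save(f"{n}2.npy",d)
    x0,y0,x1,y1=b;rows.append(cv2.resize(im[y0:y1,x0:x1],(400,400*(y1-y0)//(x1-x0)),interpolation=cv2.INTER_CUBIC))
    W=cloud(n,d);w=W[y0:y1,x0:x1];hsv=cv2.cvtColor(im[y0:y1,x0:x1],cv2.COLOR_BGR2HSV)
    br=(hsv[...,0]>10)&(hsv[...,0]<30)&(hsv[...,1]>90)
    nk=br&(w[...,2]>.107)&(w[...,2]<.118);(cx,cy),sz,_=cv2.minAreaRect(w[nk][:,:2].astype(np.float32)*1000);print(n,"neck",cx,cy,sz)
    D=w[...,:2]*1000-[cx,cy];a=np.radians(-9.6);X=D@[np.cos(a),np.sin(a)];Y=D@[-np.sin(a),np.cos(a)]
    k=br&(np.hypot(X,Y)>26)&(np.hypot(X,Y)<42)&(w[...,2]>.025)&(w[...,2]<.068)
    print([(round(x),round(y),round(z*1000)) for x,y,z in zip(X[k],Y[k],w[k][:,2])])
h=max(a.shape[0] for a in rows);cv2.imwrite("pics/crop3.png",np.hstack([cv2.copyMakeBorder(a,0,h-a.shape[0],0,0,0) for a in rows]))
```

```text
clock 7.3 yaw 129.99 off [-0.0013 -0.0003 -0.0005] rot [-0.03 -0.1  -0.01]
top neck 586.6338500976562 223.37496948242188 (25.57440185546875, 25.23690414428711)
[(30, 13, 58), (30, 10, 59), (30, 7, 60), (31, 4, 60), (32, 2, 59), (32, -1, 60), (26, 12, 59), (27, 10, 58), (27, 6, 61), (29, 5, 56), (29, 2, 57), (29, -2, 59), (30, -5, 61), (31, -7, 58), (26, -3, 60), (27, -5, 58), (27, -8, 60), (24, -9, 60), (25, -9, 46)]
side neck 585.9813232421875 223.26449584960938 (27.04344367980957, 26.928728103637695)
[(35, -2, 60), (33, 2, 61), (31, 0, 62), (32, 6, 63), (31, 4, 62), (29, 2, 61), (32, 8, 61), (30, 7, 61), (28, 6, 63), (27, 4, 61), (34, 13, 60), (31, 12, 62), (29, 11, 63), (28, 9, 61), (26, 7, 61), (29, 14, 62), (27, 13, 62), (25, 11, 62), (29, 14, 57), (26, 14, 60), (24, 12, 60), (30, 14, 53), (26, 14, 56), (26, 14, 53), (27, 14, 48), (28, 14, 44), (27, 15, 41)]
```

View pics/crop3.png

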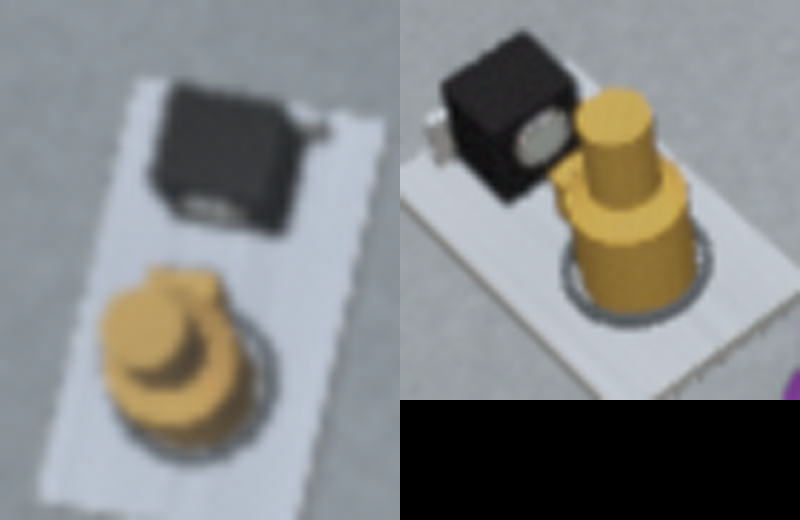

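The boss nearly faces the reader: its front edge runs (150,268) to (222,275) in the top crop. I'll measure the remaining error with subpixel edges.

```bash
cat > fit.py <<'E'
from h import *
import sys
tag=sys.argv[1]; ax=np.array([.5863,.2233]);a=np.radians(-9.6);ex=np.array([np.cos(a),np.sin(a)]);ey=np.array([-ex[1],ex[0]])
def st(n,S,z=.060):
    # resample saturation onto a station-aligned grid at height z
    X,Y=np.meshgrid(np.arange(20,50,.5),np.arange(-24,24.1,.5),indexing="ij")
    P=np.concatenate([ax+(X[...,None]*ex+Y[...,None]*ey)/1000,np.full(X.shape+(1,),z)],-1)
    uv=np.array([proj(n,p) for p in P.reshape(-1,3)]).reshape(X.shape+(2,)).astype(np.float32)
    return X,Y,cv2.remap(S,uv[...,0],uv[...,1],cv2.INTER_CUBIC)
for n in("top","side"):
    im=cv2.imread(f"pics/{n}{tag}.png").astype(np.float32)
    S=im[...,2]-im[...,0]                      # brass: red far above blue
    X,Y,G=st(n,S);hi=np.percentile(G,90);th=hi/2
    fr=[]
    for j in range(G.shape[1]):
        k=np.where(G[:,j]>th)[0]
        if len(k) and k[-1]<len(G)-1:
            i=k[-1];fr.append((Y[0,j],X[i,0]+.5*(G[i,j]-th)/(G[i,j]-G[i+1,j])))
    fr=np.array(fr);print(n,"th",round(th,1),[(y,round(x,1)) for y,x in fr[::4]])
    for lo,hh in((-9,9),(-7,10)):
        q=fr[(fr[:,0]>=lo)&(fr[:,0]<=hh)];s=np.polyfit(q[:,0],q[:,1],1);print("  front slope -> yaw off",round(-np.degrees(np.arctan(s[0])),1),"X0",round(s[1],1))
    for x in(27,28,29,30,31,32):
        g=G[int((x-20)*2)];k=np.where(g>th)[0]
        if len(k): 
            f=lambda i,j:Y[0,i]+(g[i]-th)/(g[i]-g[j])*(Y[0,j]-Y[0,i]) if 0<=j<len(g) else np.nan
            print("  X",x,"Y",round(f(k[0],k[0]-1),1),round(f(k[-1],k[-1]+1),1))
E
python3 fit.py 2
```

```text
Traceback (most recent call last):
  File "fit.py", line 13, in <module>
    X,Y,G=st(n,S);hi=np.percentile(G,90);th=hi/2
          ~~^^^^^
  File "fit.py", line 8, in st
    uv=np.array([proj(n,p) for p in P.reshape(-1,3)]).reshape(X.shape+(2,)).astype(np.float32)
                 ~~~~^^^^^
  File "h.py", line 14, in proj
    m=r.camera_model(n);K=np.array(m["camera_matrix"]);V=np.array(m["view"])
ValueError: time passes only in moves, steps and waits
```

```bash
cat >> h.py <<'E'
import functools
cam=functools.lru_cache(None)(r.camera_model)
def proj(n,p):
    m=cam(n);q=np.array(m["camera_matrix"])@(np.array(m["view"])[:3,:3]@np.array(p)+np.array(m["view"])[:3,3]); return q[:2]/q[2]
E
python3 fit.py 2
```

```text
top th 40.7 [(np.float64(-14.5), np.float64(20.4)), (np.float64(-12.5), np.float64(22.9)), (np.float64(-10.5), np.float64(29.3)), (np.float64(-8.5), np.float64(33.0)), (np.float64(-6.5), np.float64(34.1)), (np.float64(-4.5), np.float64(34.1)), (np.float64(-2.5), np.float64(34.0)), (np.float64(-0.5), np.float64(33.7)), (np.float64(1.5), np.float64(33.4)), (np.float64(3.5), np.float64(33.1)), (np.float64(5.5), np.float64(32.8)), (np.float64(7.5), np.float64(32.6)), (np.float64(9.5), np.float64(32.5)), (np.float64(11.5), np.float64(32.5)), (np.float64(13.5), np.float64(32.1)), (np.float64(15.5), np.float64(29.4)), (np.float64(17.5), np.float64(24.6)), (np.float64(19.5), np.float64(23.0)), (np.float64(21.5), np.float64(21.9)), (np.float64(23.5), np.float64(20.6))]
  front slope -> yaw off 4.2 X0 33.4
  front slope -> yaw off 6.6 X0 33.6
  X 27 Y -11.2 15.9
  X 28 Y -10.9 15.9
  X 29 Y -10.6 15.6
  X 30 Y -10.2 15.2
  X 31 Y -9.7 14.5
  X 32 Y -9.2 13.6
side th 54.9 [(np.float64(-10.0), np.float64(49.1)), (np.float64(-8.0), np.float64(45.1)), (np.float64(-6.0), np.float64(38.5)), (np.float64(-4.0), np.float64(36.6)), (np.float64(-2.0), np.float64(36.5)), (np.float64(0.0), np.float64(36.9)), (np.float64(2.0), np.float64(37.0)), (np.float64(4.0), np.float64(36.8)), (np.float64(6.0), np.float64(36.4)), (np.float64(8.0), np.float64(36.3)), (np.float64(10.0), np.float64(35.7)), (np.float64(12.0), np.float64(35.4)), (np.float64(14.0), np.float64(34.0)), (np.float64(16.0), np.float64(26.5)), (np.float64(18.0), np.float64(22.4))]
  front slope -> yaw off 20.1 X0 37.9
  front slope -> yaw off 7.5 X0 37.1
  X 27 Y nan 15.9
  X 28 Y nan 15.7
  X 29 Y nan 15.5
  X 30 Y nan 15.2
  X 31 Y nan 14.9
  X 32 Y nan 14.6
```

Consensus: the boss is still about 5° anticlockwise (front-edge slope 5.4°, lateral centre +2.5 mm at X≈29, about 5°). I'll go back and turn it 5° more.

```bash
python3 -c "
from h import *
goto([.5868,.2238,.21],40)"
```

```text
clock 7.7 yaw 130.05 off [0.3469 0.3091 0.0005] rot [2.000e-02 1.000e-02 9.005e+01]
```

Request:
send_rows(grip=[0.07,0.07,0.07,0.07,0.07,0.07,0.07,0.07,0.07,0.07,0.07,0.07,0.07,0.07], offset=[[0.347,0.309,0],[0.347,0.309,0],[0.347,0.309,0],[0.347,0.309,0],[0.347,0.309,0],[0.347,0.309,0],[0.347,0.309,0],[0.347,0.309,0],[0.347,0.309,0],[0.347,0.309,0],[0.347,0.309,0],[0.347,0.309,0],[0.347,0.309,0],[0.347,0.309,0]], delta_rot=[[0,0,90],[0,0,90],[0,0,90],[0,0,90],[0,0,90],[0,0,90],[0,0,90],[0,0,90],[0,0,90],[0,0,90],[0,0,90],[0,0,90],[0,0,90],[0,0,90]])

```text
clock: 9.1
tool_pos: [0.5867, 0.2226, 0.2105]
ee_rot: [0.0, 0.939, 0.343, -0.0]
wrist_force: [-0.4, -0.2, 0.8]
gripper_width: 0.0697
gripper_force: 0.0
```

```bash
python3 -c "
from h import *
goto([.5868,.2238,.097],40)"
```

```text
clock 9.1 yaw 40.08 off [ 0.0009 -0.0009  0.1135] rot [0.01 0.01 0.08]
```

Request:
send_rows(grip=[0.07,0.07,0.07,0.07,0.07,0.02,0.02,0.02,0.02,0.02,0.02,0.02,0.02,0.02,0.02,0.02], offset=[[0,0,0.03],[0,0,0.06],[0,0,0.09],[0,0,0.113],[0,0,0.113],[0,0,0.113],[0,0,0.113],[0,0,0.113],[0,0,0.113],[0,0,0.113],[0,0,0.113],[0,0,0.113],[0,0,0.113],[0,0,0.113],[0,0,0.113],[0,0,0.113]], delta_rot=[[0,0,0],[0,0,0],[0,0,0],[0,0,0],[0,0,0],[0,0,0],[0,0,0],[0,0,0],[0,0,0],[0,0,0],[0,0,0],[0,0,2],[0,0,4],[0,0,5],[0,0,5],[0,0,5]])

```text
clock: 10.7
tool_pos: [0.587, 0.2237, 0.098]
ee_rot: [0.0, 0.954, 0.301, 0.001]
wrist_force: [-0.1, -0.3, 4.9]
gripper_width: 0.0296
gripper_force: 30.0
```

Request:
send_rows(grip=[0.05,0.07,0.07,0.07,0.07,0.07,0.07,0.07,0.07], offset=[[0,0,0],[0,0,0],[0,0,0],[0,0,-0.02],[0,0,-0.05],[0,0,-0.09],[0,0,-0.113],[0,0,-0.113],[0,0,-0.113]], delta_rot=[[0,0,0],[0,0,0],[0,0,0],[0,0,0],[0,0,0],[0,0,0],[0,0,0],[0,0,0],[0,0,0]])

```text
clock: 11.6
tool_pos: [0.5863, 0.2234, 0.2099]
ee_rot: [0.0, 0.954, 0.301, -0.0]
wrist_force: [0.3, 0.3, -0.0]
gripper_width: 0.0701
gripper_force: 0.0
```

```bash
python3 -c "
from h import *
goto([.5737,-.241,.21],130)"
```

```text
clock 11.6 yaw 35.04 off [-2.769e-01  3.730e-01  1.000e-04] rot [-3.000e-02  2.000e-02 -9.496e+01]
```

Request:
send_rows(grip=[0.08,0.08,0.08,0.08,0.08,0.08,0.08,0.08,0.08,0.08,0.08,0.08,0.08,0.08,0.08], offset=[[-0.277,0.373,0],[-0.277,0.373,0],[-0.277,0.373,0],[-0.277,0.373,0],[-0.277,0.373,0],[-0.277,0.373,0],[-0.277,0.373,0],[-0.277,0.373,0],[-0.277,0.373,0],[-0.277,0.373,0],[-0.277,0.373,0],[-0.277,0.373,0],[-0.277,0.373,0],[-0.277,0.373,0],[-0.277,0.373,0]], delta_rot=[[0,0,-95],[0,0,-95],[0,0,-95],[0,0,-95],[0,0,-95],[0,0,-95],[0,0,-95],[0,0,-95],[0,0,-95],[0,0,-95],[0,0,-95],[0,0,-95],[0,0,-95],[0,0,-95],[0,0,-95]])

```text
clock: 13.1
tool_pos: [0.5737, -0.2404, 0.2096]
ee_rot: [-0.001, 0.423, 0.906, 0.0]
wrist_force: [-0.6, -0.2, -0.1]
gripper_width: 0.08
gripper_force: 0.0
```

```bash
python3 - <<'E'
from h import *
goto([.5737,-.241,.076],130)
rows=[]
for n,b in(("top",(232,145,282,210)),("side",(215,220,285,290))):
    F=[r.grab_frame(n) for _ in range(4)]
    im=np.mean([f[0] for f in F],0).astype(np.uint8);cv2.imwrite(f"pics/{n}3.png",im)
    x0,y0,x1,y1=b;rows.append(cv2.resize(im[y0:y1,x0:x1],(400,400*(y1-y0)//(x1-x0)),interpolation=cv2.INTER_CUBIC))
    w=cloud(n,np.median([f[1] for f in F],0))[y0:y1,x0:x1];hsv=cv2.cvtColor(im[y0:y1,x0:x1],cv2.COLOR_BGR2HSV)
    nk=(hsv[...,1]>90)&(w[...,2]>.107)&(w[...,2]<.118);print(n,"neck",cv2.minAreaRect(w[nk][:,:2].astype(np.float32)*1000)[0])
h=max(a.shape[0] for a in rows);cv2.imwrite("pics/crop4.png",np.hstack([cv2.copyMakeBorder(a,0,h-a.shape[0],0,0,0) for a in rows]))
E
python3 fit.py 3 | sed 's/np.float64//g'
```

```text
clock 13.1 yaw 130.0 off [-0.0007 -0.0003  0.1336] rot [-0.04 -0.08 -0.  ]
top neck (586.938232421875, 223.38778686523438)
side neck (586.0913696289062, 223.2572479248047)
top th 40.8 [((-15.5), (20.3)), ((-13.5), (22.9)), ((-11.5), (31.7)), ((-9.5), (33.7)), ((-7.5), (33.7)), ((-5.5), (33.7)), ((-3.5), (33.6)), ((-1.5), (33.5)), ((0.5), (33.3)), ((2.5), (33.3)), ((4.5), (33.2)), ((6.5), (33.5)), ((8.5), (33.4)), ((10.5), (32.9)), ((12.5), (31.3)), ((14.5), (25.8)), ((16.5), (24.5)), ((18.5), (23.5)), ((20.5), (22.5)), ((22.5), (21.4))]
  front slope -> yaw off 1.6 X0 33.5
  front slope -> yaw off 1.5 X0 33.5
  X 27 Y -13.2 13.6
  X 28 Y -13.2 13.4
  X 29 Y -12.9 13.2
  X 30 Y -12.5 12.9
  X 31 Y -12.0 12.6
  X 32 Y -11.3 12.1
side th 54.9 [((-10.0), (48.9)), ((-8.0), (45.5)), ((-6.0), (38.6)), ((-4.0), (36.9)), ((-2.0), (37.1)), ((0.0), (37.4)), ((2.0), (37.4)), ((4.0), (37.2)), ((6.0), (36.8)), ((8.0), (36.8)), ((10.0), (36.4)), ((12.0), (34.6)), ((14.0), (26.2)), ((16.0), (22.5))]
  front slope -> yaw off 19.8 X0 38.3
  front slope -> yaw off 7.0 X0 37.5
  X 27 Y nan 13.9
  X 28 Y nan 13.8
  X 29 Y nan 13.6
  X 30 Y nan 13.5
  X 31 Y nan 13.3
  X 32 Y nan 13.0
```

View pics/crop4.png

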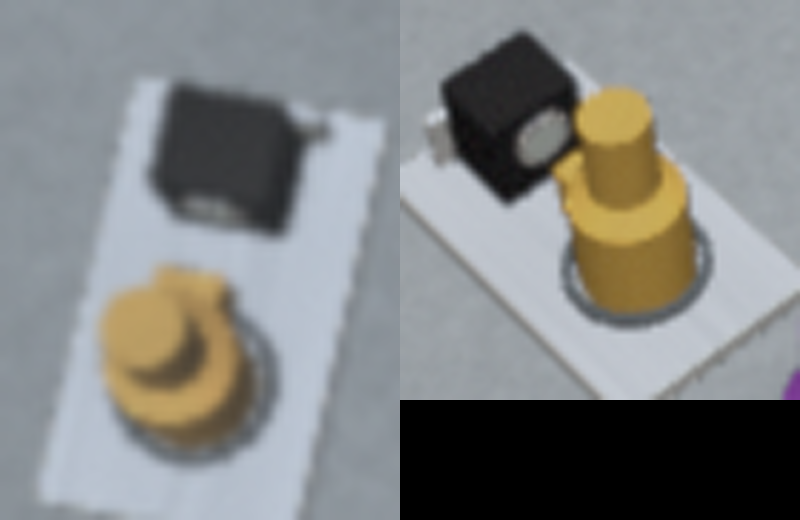

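The blank is now square: the boss is centred (lateral edges -12.9 and +13.2 mm at X=29) and the edge slope is about 1.5°, within measurement error. Now the collar.

Request:
send_rows(grip=[0.08,0.08,0.08,0.08,0.08,0.08,0.045,0.045,0.045,0.045,0.045,0.045], offset=[[0,0,0.03],[0,0,0.06],[0,0,0.09],[0,0,0.12],[0,0,0.134],[0,0,0.134],[0,0,0.134],[0,0,0.134],[0,0,0.134],[0,0,0.134],[0,0,0.134],[0,0,0.134]], delta_rot=[[0,0,0],[0,0,0],[0,0,0],[0,0,0],[0,0,0],[0,0,0],[0,0,0],[0,0,0],[0,0,0],[0,0,0],[0,0,0],[0,0,0]])

```text
clock: 14.7
tool_pos: [0.5745, -0.2413, 0.0775]
ee_rot: [0.001, 0.422, 0.906, -0.0]
wrist_force: [-1.3, -0.2, 6.1]
gripper_width: 0.0537
gripper_force: 30.0
```

Request:
send_rows(grip=[0.045,0.045,0.045,0.045,0.045,0.045], offset=[[0,0,0.001],[0,0,0.001],[0,0,0.001],[0,0,0.001],[0,0,0.001],[0,0,0.001]], delta_rot=[[0,0,3],[0,0,6],[0,0,9],[0,0,12],[0,0,15],[0,0,15]])

```text
clock: 15.3
tool_pos: [0.5752, -0.2417, 0.0774]
ee_rot: [0.002, 0.537, 0.843, 0.0]
wrist_force: [-1.4, -0.0, 8.0]
gripper_width: 0.0536
gripper_force: 30.0
```

Request:
send_rows(grip=[0.045,0.045,0.045,0.045,0.045,0.045], offset=[[0,0,0],[0,0,0],[0,0,0],[0,0,0],[0,0,0],[0,0,0]], delta_rot=[[0,0,3],[0,0,6],[0,0,9],[0,0,12],[0,0,15],[0,0,15]])

```text
clock: 15.9
tool_pos: [0.5751, -0.2418, 0.0774]
ee_rot: [0.002, 0.643, 0.766, 0.0]
wrist_force: [-1.2, -0.6, 9.0]
gripper_width: 0.054
gripper_force: 30.0
```

Request:
send_rows(grip=[0.045,0.045,0.045,0.045,0.045,0.045], offset=[[0,0,0],[0,0,0],[0,0,0],[0,0,0],[0,0,0],[0,0,0]], delta_rot=[[0,0,3],[0,0,6],[0,0,9],[0,0,12],[0,0,15],[0,0,15]])

```text
clock: 16.5
tool_pos: [0.5751, -0.2418, 0.0774]
ee_rot: [0.002, 0.737, 0.675, 0.0]
wrist_force: [-0.1, -0.4, 9.3]
gripper_width: 0.0537
gripper_force: 30.0
```

Request:
send_rows(grip=[0.045,0.045,0.045,0.045,0.045,0.045], offset=[[0,0,0],[0,0,0],[0,0,0],[0,0,0],[0,0,0],[0,0,0]], delta_rot=[[0,0,3],[0,0,6],[0,0,9],[0,0,12],[0,0,15],[0,0,15]])

```text
clock: 17.1
tool_pos: [0.575, -0.2419, 0.0774]
ee_rot: [0.002, 0.819, 0.573, 0.001]
wrist_force: [-1.8, -0.4, 9.4]
gripper_width: 0.0537
gripper_force: 30.0
```

Request:
send_rows(grip=[0.045,0.045,0.045,0.045,0.045,0.045], offset=[[0,0,0],[0,0,0],[0,0,0],[0,0,0],[0,0,0],[0,0,0]], delta_rot=[[0,0,3],[0,0,6],[0,0,9],[0,0,12],[0,0,15],[0,0,15]])

```text
clock: 17.7
tool_pos: [0.5751, -0.2418, 0.0774]
ee_rot: [0.002, 0.887, 0.462, 0.001]
wrist_force: [-1.6, -0.2, 8.4]
gripper_width: 0.0537
gripper_force: 30.0
```

Request:
send_rows(grip=[0.045,0.045,0.045,0.045,0.045,0.045], offset=[[0,0,0],[0,0,0],[0,0,0],[0,0,0],[0,0,0],[0,0,0]], delta_rot=[[0,0,3],[0,0,6],[0,0,9],[0,0,12],[0,0,15],[0,0,15]])

```text
clock: 18.3
tool_pos: [0.5745, -0.241, 0.0757]
ee_rot: [0.0, 0.94, 0.342, 0.001]
wrist_force: [-0.2, -0.1, 1.8]
gripper_width: 0.054
gripper_force: 30.0
```

It dropped: z fell 1.7 mm and the force collapsed to 1.8 N. Now I push.

Request:
send_rows(grip=[0.045,0.045,0.045,0.045,0.045,0.045,0.045], offset=[[0,0,0.002],[0,0,0.004],[0,0,0.006],[0,0,0.008],[0,0,0.01],[0,0,0.01],[0,0,0.01]], delta_rot=[[0,0,0],[0,0,0],[0,0,0],[0,0,0],[0,0,0],[0,0,0],[0,0,0]])

```text
clock: 19.0
tool_pos: [0.5753, -0.2415, 0.0702]
ee_rot: [0.002, 0.94, 0.342, 0.002]
wrist_force: [-3.0, 1.6, 21.3]
gripper_width: 0.0538
gripper_force: 30.0
```

Run:
```python
from h import *
s,t,R=pose();print(t,s["wrist_force"],s["ft_torque"],s["joints"])
for n,b in(("side",(335,130,400,190)),("top",(380,170,440,230))):
    im,d=r.grab_frame(n);x0,y0,x1,y1=b;w=cloud(n,d)[y0:y1,x0:x1].reshape(-1,3)
    k=np.hypot(w[:,0]-.5737,w[:,1]+.241)<.022
    print(n,np.round(np.sort(w[k,2]*1000)).astype(int).tolist()[-140:])
    rows=cv2.resize(im[y0:y1,x0:x1],(400,400));cv2.imwrite(f"pics/lock_{n}.png",rows)
cv2.imwrite("pics/lock.png",np.hstack([cv2.imread("pics/lock_side.png"),cv2.imread("pics/lock_top.png")]))
```

```text
[ 0.57533673 -0.24151221  0.0701793 ] [-3.0136781   1.59751661 21.33160962] [ 0.37647829  0.80671549 -0.76529979] [-5.09286391e-01  4.65010682e-01  1.62421960e+00  7.69168944e-04
  1.04731732e+00  3.63661342e-01]
side [12, 13, 15, 16, 17, 18, 18, 19, 19, 19, 19, 19, 20, 22, 22, 23, 23, 24, 24, 24, 25, 25, 26, 26, 26, 26, 28, 28, 29, 31, 31, 31, 31, 32, 32, 33, 34, 34, 34, 35, 35, 36, 37, 38, 38, 39, 39, 39, 40, 40, 41, 41, 41, 42, 42, 49, 50, 53, 56, 71, 74, 78, 81, 82, 82, 82, 83, 83, 83, 84, 84, 84, 84, 84, 84, 85, 85, 85, 85, 86, 86, 87, 88, 88, 89]
top []
```

View pics/lock.png

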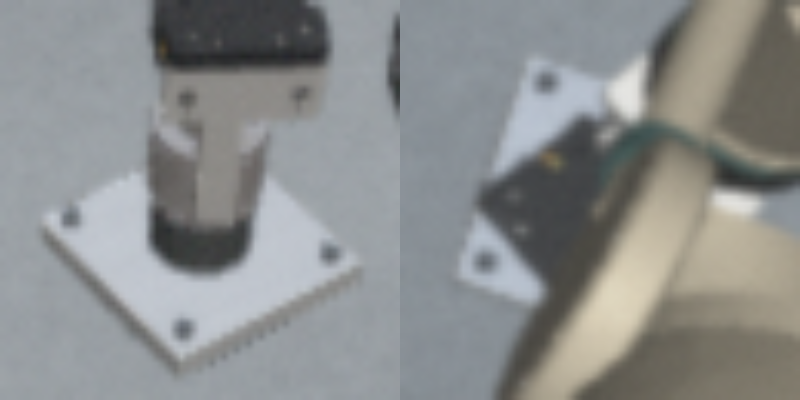

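The twist torque is -0.77 N m at 21 N, so the keyway wall is binding on the pin. I'll ease the push and feel with a small turn.

Request:
send_rows(grip=[0.045,0.045,0.045,0.045], offset=[[0,0,-0.002],[0,0,-0.004],[0,0,-0.004],[0,0,-0.004]], delta_rot=[[0,0,0],[0,0,0],[0,0,0],[0,0,0]])

```text
clock: 19.5
tool_pos: [0.5753, -0.2415, 0.0704]
ee_rot: [0.001, 0.94, 0.342, 0.001]
wrist_force: [2.0, -0.3, 6.8]
gripper_width: 0.054
gripper_force: 30.0
```

```bash
python3 -c "
from h import *
s,t,R=pose();print(t,s['wrist_force'],s['ft_torque'])"
```

```text
[ 0.57534266 -0.24149613  0.0703701 ] [ 2.00374485 -0.25467379  6.80001114] [-0.06238732 -0.27133329 -0.74635311]
```

Request:
send_rows(grip=[0.045,0.045,0.045], offset=[[0,0,0],[0,0,0],[0,0,0]], delta_rot=[[0,0,-2],[0,0,-4],[0,0,-4]])

```text
clock: 19.8
tool_pos: [0.574, -0.2428, 0.0702]
ee_rot: [0.002, 0.927, 0.375, -0.001]
wrist_force: [-1.8, -3.1, 7.7]
gripper_width: 0.0538
gripper_force: 30.0
```

```bash
python3 -c "
from h import *
s,t,R=pose();print(t,s['wrist_force'],s['ft_torque'])"
```

```text
[ 0.57396482 -0.2428108   0.07024818] [-1.83745997 -3.1368139   7.67596937] [-0.7323402   0.12433716 -0.65583653]
```

```bash
cat > lk.py <<'E'
from h import *
s,t,R=pose();print(t.round(4),np.round(s['wrist_force'],1),np.round(s['ft_torque'],2))
now,_=r.grab_frame("side");cv2.imwrite("pics/side_now.png",now)
c=np.array([.5737,-.241]);az=np.arctan2(.678+.241,.048-.5737)
zs=np.arange(.03,.1001,.002);print("z ",(zs*1000).astype(int).tolist())
for nm,im in(("t0",cv2.imread("pics/side0.png")),("now",now)):
    g=cv2.cvtColor(im,cv2.COLOR_BGR2GRAY).astype(np.float32)
    for da in(-55,-40,40,55):
        a=az+np.radians(da);uv=np.array([proj("side",[c[0]+.026*np.cos(a),c[1]+.026*np.sin(a),z]) for z in zs],np.float32)
        print(nm,da,cv2.remap(g,uv[None,:,0],uv[None,:,1],cv2.INTER_LINEAR)[0].astype(int).tolist())
E
python3 lk.py
```

```text
[ 0.574  -0.2428  0.0702] [-1.8 -3.1  7.7] [-0.73  0.12 -0.66]
z  [30, 32, 34, 36, 38, 40, 42, 44, 46, 48, 50, 52, 54, 56, 58, 60, 62, 64, 66, 68, 70, 72, 74, 76, 78, 80, 82, 84, 86, 88, 90, 92, 94, 96, 98, 100]
t0 -55 [90, 85, 84, 85, 85, 85, 83, 86, 90, 98, 107, 106, 106, 109, 112, 117, 118, 106, 100, 97, 95, 92, 91, 90, 89, 88, 89, 89, 88, 91, 95, 106, 119, 137, 153, 156]
t0 -40 [58, 50, 49, 48, 50, 52, 54, 59, 69, 79, 87, 93, 97, 99, 100, 104, 109, 104, 100, 96, 93, 95, 95, 94, 94, 93, 93, 93, 94, 95, 99, 110, 136, 151, 154, 159]
t0 40 [64, 63, 62, 61, 62, 63, 64, 70, 83, 95, 107, 116, 124, 123, 120, 118, 118, 115, 112, 112, 110, 108, 107, 107, 107, 108, 109, 110, 117, 124, 126, 134, 154, 163, 165, 165]
t0 55 [74, 71, 70, 69, 68, 71, 79, 87, 94, 104, 114, 117, 116, 116, 116, 113, 109, 107, 105, 104, 103, 102, 102, 103, 105, 108, 109, 110, 112, 116, 126, 137, 153, 162, 166, 162]
now -55 [89, 84, 85, 86, 86, 84, 80, 82, 86, 99, 115, 115, 115, 106, 99, 93, 91, 92, 91, 89, 89, 91, 91, 91, 93, 96, 105, 114, 124, 138, 153, 161, 165, 165, 164, 163]
now -40 [61, 53, 50, 48, 50, 51, 51, 53, 62, 71, 78, 88, 98, 101, 100, 99, 98, 97, 96, 95, 94, 93, 94, 96, 99, 102, 106, 109, 128, 150, 160, 168, 167, 165, 163, 160]
now 40 [64, 61, 61, 61, 62, 64, 67, 75, 93, 109, 126, 135, 140, 140, 139, 140, 140, 139, 138, 137, 136, 137, 137, 138, 139, 139, 139, 139, 140, 140, 140, 139, 138, 138, 139, 137]
now 55 [71, 67, 67, 67, 69, 74, 83, 94, 107, 119, 130, 131, 126, 121, 116, 116, 116, 117, 117, 117, 117, 117, 118, 120, 121, 122, 124, 126, 137, 148, 151, 151, 149, 145, 140, 140]
```

The torque sign says the pins push the collar further clockwise. We dropped at the entering edge, so I'll turn further clockwise.

Request:
send_rows(grip=[0.045,0.045,0.045,0.045,0.045], offset=[[0,0,0],[0,0,0],[0,0,0],[0,0,0],[0,0,0]], delta_rot=[[0,0,2],[0,0,4],[0,0,6],[0,0,8],[0,0,8]])

```text
clock: 20.35
tool_pos: [0.574, -0.2416, 0.0696]
ee_rot: [0.001, 0.951, 0.31, -0.0]
wrist_force: [0.1, -1.5, 3.9]
gripper_width: 0.0538
gripper_force: 30.0
```

```bash
python3 -c "
from h import *
s,t,R=pose();print(t,s['wrist_force'],s['ft_torque'])"
```

```text
[ 0.57395597 -0.24163053  0.06959211] [ 0.13782788 -1.47339734  3.91171258] [-0.47015423  0.02652009 -0.01113392]
```

Torque is gone and z moves freely. Push home.

Request:
send_rows(grip=[0.045,0.045,0.045,0.045,0.045,0.045], offset=[[0,0,0.001],[0,0,0.002],[0,0,0.003],[0,0,0.004],[0,0,0.004],[0,0,0.004]], delta_rot=[[0,0,0],[0,0,0],[0,0,0],[0,0,0],[0,0,0],[0,0,0]])

```text
clock: 20.95
tool_pos: [0.574, -0.2416, 0.0677]
ee_rot: [0.001, 0.951, 0.31, 0.0]
wrist_force: [-2.9, 0.3, 14.9]
gripper_width: 0.0539
gripper_force: 30.0
```

```bash
python3 lk.py | grep -v t0
```

```text
[ 0.574  -0.2416  0.0677] [-2.9  0.3 14.9] [-0.3   0.59 -0.07]
z  [30, 32, 34, 36, 38, 40, 42, 44, 46, 48, 50, 52, 54, 56, 58, 60, 62, 64, 66, 68, 70, 72, 74, 76, 78, 80, 82, 84, 86, 88, 90, 92, 94, 96, 98, 100]
now -55 [88, 83, 83, 85, 86, 86, 86, 92, 100, 99, 97, 99, 101, 99, 97, 94, 93, 93, 93, 91, 91, 91, 98, 107, 111, 117, 128, 141, 156, 160, 156, 148, 139, 139, 139, 139]
now -40 [60, 52, 50, 48, 48, 48, 51, 57, 73, 87, 99, 103, 100, 98, 96, 95, 95, 95, 95, 95, 95, 95, 95, 95, 100, 109, 128, 149, 160, 169, 167, 164, 159, 153, 144, 140]
now 40 [65, 62, 61, 61, 62, 67, 81, 92, 99, 105, 110, 115, 116, 112, 110, 104, 98, 104, 109, 111, 112, 110, 110, 113, 119, 127, 139, 154, 159, 164, 167, 167, 165, 159, 152, 145]
now 55 [71, 65, 69, 72, 72, 76, 85, 93, 101, 107, 114, 115, 112, 110, 106, 104, 103, 102, 102, 102, 103, 103, 107, 114, 119, 122, 138, 156, 162, 167, 169, 167, 161, 153, 144, 141]
```

Request:
send_rows(grip=[0.045,0.045,0.045,0.045,0.045], offset=[[0,0,0.001],[0,0,0.002],[0,0,0.002],[0,0,0.002],[0,0,0.002]], delta_rot=[[0,0,0],[0,0,0],[0,0,0],[0,0,0],[0,0,0]])

```text
clock: 21.5
tool_pos: [0.574, -0.2416, 0.0676]
ee_rot: [0.001, 0.951, 0.31, 0.0]
wrist_force: [-5.3, 0.6, 26.4]
gripper_width: 0.0535
gripper_force: 30.0
```

```bash
python3 lk.py | head -1
```

```text
[ 0.574  -0.2416  0.0676] [-5.3  0.6 26.4] [-0.01  1.12 -0.04]
```

It is a hard stop: 2 mm more command gave no travel, only force, with no twist torque and 9.8 mm total travel, so the collar is home. I'll ease slightly and do a final check of the scene.

Request:
send_rows(grip=[0.045,0.045,0.045,0.045,0.045], offset=[[0,0,-0.001],[0,0,-0.001],[0,0,-0.001],[0,0,-0.001],[0,0,-0.001]], delta_rot=[[0,0,0],[0,0,0],[0,0,0],[0,0,0],[0,0,0]])

```text
clock: 22.05
tool_pos: [0.574, -0.2416, 0.0677]
ee_rot: [0.001, 0.951, 0.31, 0.0]
wrist_force: [-3.7, 0.3, 20.3]
gripper_width: 0.0537
gripper_force: 30.0
```

```bash
python3 lk.py | head -1
python3 - <<'E'
from h import *
a=cv2.imread("pics/side0.png").astype(int);b=cv2.imread("pics/side_now.png").astype(int);c=cv2.imread("pics/side3.png").astype(int)
for n,(x0,y0,x1,y1),o in(("driver",(265,185,335,220),a),("stack",(340,235,380,265),a),("vee",(395,128,425,154),a),("weight",(203,333,232,362),a),("blank",(210,220,290,290),c)):
    print(n,np.abs(o-b)[y0:y1,x0:x1].mean().round(2),np.percentile(np.abs(o-b)[y0:y1,x0:x1],99))
E
```

```text
[ 0.574  -0.2416  0.0677] [-3.7  0.3 20.3] [-0.16  0.83 -0.07]
driver 1.57 7.0
stack 1.46 5.0
vee 1.88 7.0
weight 1.51 5.0
blank 1.47 6.0
```

Only noise-level differences, so nothing else moved. Handing in.

```bash
python3 -c "
from workcell import r
print(r.finish_job())"
```

```text
the job is handed in; nothing more can be done
None
```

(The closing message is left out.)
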